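Make up two brush kits

ROBOT

A 6-joint arm with a two-finger parallel gripper is mounted at the origin on the work surface. World frame = base frame: x ahead of the robot, y to its left, z up, the work surface at z = 0. Lengths are in m, angles in rad, forces in N, time in s.
With the tool pointing down it reaches from about 0.3 to 0.875 m from the base axis. Payload 6.4 kg.
Tool frame: the origin (TCP) lies between the finger pads; the fingertips stand 19 mm ahead of it and the grasp point (between the pads) is the TCP (arm.finger_overhang is the distance from the TCP to the fingertips, in m); z points along the fingers, y is the line along which they close (so a half turn about z gives the same grasp; the last joint's range is limited). The gripper opens to 88 mm and grips with 3 to 60 N. Pads are 18 mm wide; open, the fingers measure 123 mm over their backs; the gripper's body (75 mm by 187 mm) begins 45 mm behind the grasp point.
Start: joints at [0.955, 0.181, 1.607, -0, 1.354, -0.206], TCP at [0.229, 0.527, 0.258] pointing down, gripper open.
Joint ranges: [-2.99, 2.99], [-0.89, 2.07], [0.3, 2.58], [-1.14, 4.28], [0, 2.63], [-3.12, 3.12]. Speed limits (rad/s): [2.57, 2.57, 3.01, 3.14, 3.14, 3.14].

INTERFACE

Orientations are given as a rotation vector (axis times angle).
In Python, from cell import arm gives the robot as it stands.
- The arm moves only by the tool jog_arm, called after "Request:" in YAML: its name, and indented under it one key for each argument. Schema: {"type":"object","properties":{"ticks":{"type":"object","properties":{"segments":{"type":"array","items":{"type":"array","items":{"type":"number"},"minItems":5,"maxItems":5},"minItems":1,"maxItems":12}},"additionalProperties":false,"required":["segments"]},"grip_force":{"type":"number"},"only":{"type":"string"},"quiet":{"type":"boolean"},"lines":{"type":"string"}},"required":["ticks"],"additionalProperties":false}. ticks is an object whose key "segments" holds a list of rows, 1 to 12 of them, each of 5 numbers: the finger opening in m, then dx, dy, dz in fractions of the full range, 1 being 0.75 m, then a turn about the tool's z in fractions of the full range, 1 being 90 degrees; each row is the pose to reach, as a shift and turn from the pose commanded when the call began, along the tool's axes at that moment; what a row does not reach only later rows make up. A row lasts 1/12 s, in which the tool goes at most 0.0417 m and 0.125 rad, less where a joint would pass 70% of its speed; a pose out of reach is approached as far as the arm can. The fingers move at their own pace and stop on an object; grip_force is the grip in N (left out, the last holds). Time passes only in rows, so rows that do not move let the fingers close. The tool returns the time, the measured TCP pose, the force, the opening and the grip force at its end. only (a regular expression) keeps the lines of the reply that match it, lines (a string "A,B") keeps lines A to B, and quiet returns only ok. Input that does not fit is refused with a message, and nothing moves.
- arm.read_state(): the state, without advancing time (a new reading comes with each control period).
- arm.read_camera(name): name is "scene" or "top" or "wrist"; returns a dict with "frame" (420x560x3 uint8, red, green, blue), "mtx" (3x3 intrinsics, pixels), "extrinsics" (4x4, takes a point from camera to world coordinates). Camera axes: x right, y up, looking along -z (the intrinsics and any distortion apply to the point x, -y, -z); pixel columns grow to the right and rows downward; lengths in m; the calibration is good to about 2 mm. A picture is of the moment at which its call begins. There is no depth.
- arm.finish_job(): hands the job in; it is judged then, once.
The state is a dict: "time": time; "qpos": joint angles; "dq": joint speeds; "effort": joint torques, N m; "tool_pos": TCP position; "orientation": TCP orientation; "force": force on the tool from outside, world axes, zero at the start; "moment": the same for the moment, N m; "gripper_width": finger opening in m; "grip_force": force on a finger pad.
Only numpy, scipy, OpenCV 4.12 (cv2) and the standard library are available. Lean on these libraries where they do the work, as an engineer would, in place of code of your own. Each camera call takes 0.05 s, during which the arm holds its last target. There are 200 camera calls.

TASK

Make up the two brush kits from the loose stock in the middle of the bench. In the broad tray goes the round brush: the round bristle head stands in one cell, the steel collar lies flat in the other, and the mushroom-shaped wooden handle stands on its foot inside the collar; in the narrow tray goes the flat brush, the flat bristle head standing in one cell and the flat wooden handle standing in the other (either cell will do). All parts end upright, flat on the tray floor and let go; tip nothing over on the way and leave the small tin, the jar and the tape roll among the stock standing where they are.

Things in the scene. Friction and masses are not known exactly. Their poses are not given: they have to be found in the camera images.
- round_head: round bristle head: purple bristle bundle in a white band, standing alone on the bench among the stock (the larger ones packed in cartons are not wanted). Band 56 mm across and 30 mm high, bristles 54 mm across, 62 mm high in all. Behaves as a solid. Origin: centre of the underside, z up.
- flat_head: flat bristle head: oblong purple bristle bundle in a white oblong band, standing on the band. Band 62 mm (its x) by 32 mm (its y), 30 mm high; bristles 59 x 29 mm, 62 mm high in all. Behaves as a solid. Origin: centre of the underside, z up.
- collar: bright steel collar, a plain ring lying flat: 64 mm outside, 52 mm inside, 30 mm high, open at both ends. Origin: on its axis at the underside, z up. The knob handle's foot goes into it, its knob does not.
- knob_handle: turned wooden mushroom-shaped handle standing on its narrow end, 80 mm high: round foot 32 mm across at the bottom, slimmer stem (24 mm), and a knob 56 mm across whose straight side lies 52 to 70 mm above the foot. Origin: centre of the underside of the foot, z up.
- flat_handle: flat pale wooden handle standing on edge like a small tombstone: 50 mm wide (its x), 24 mm thick (its y), 74 mm high with a round-arched top (straight sides up to 48 mm). Origin: centre of the underside, z up.
- broad_tray: broad kit tray: fixed shallow cardboard tray beside the stock (left or right), turned up to 0.35 rad; outside 180 x 92 mm, 14 mm high, walls and floor 4 mm thick; a 4 mm divider makes two equal cells in a row, each 84 x 84 mm inside. Origin: centre of the underside. x runs along the row of cells (180 mm side), z up; cells centred at x = +44 and -44 mm, y = 0.
- narrow_tray: narrow kit tray: fixed shallow cardboard tray beside the stock (left or right), turned up to 0.35 rad; outside 180 x 62 mm, 14 mm high, walls and floor 4 mm thick; a 4 mm divider makes two equal cells in a row, each 84 (x) by 54 (y) mm inside. Origin: centre of the underside. x runs along the row of cells (180 mm side), z up; cells centred at x = +44 and -44 mm, y = 0.
- tin: bystander, to be left alone: closed round tin with a yellow middle, 66 mm across (foot rim 68 mm), 87 mm high. Origin: centre of the underside.
- jar: bystander, to be left alone: small glass jar with a steel cap, 48 mm across, 85 mm high. Origin: centre of the underside.
- tape: bystander, to be left alone: roll of brown tape lying flat, 70 mm outside, 44 mm inside, 26 mm high. Lower and wider than the steel collar. Origin: on its axis at the underside.

How it is judged:
At the end, for the whole second after the job is handed in: Round head, and collar with the knob handle in it (axes within 15 mm), on the broad tray's floor, a cell each; flat head and flat handle on the narrow tray's floor, a cell each; all upright within 0.12 rad, at rest; tin, jar, tape moved under 30 mm, tilted under 0.2 rad (y of round_head in the frame of broad_tray between -0.022 and 0.022 m and z of round_head in the frame of broad_tray between -0.002 and 0.008 m and (x of round_head in the frame of broad_tray between 0.008 and 0.08 m or x of round_head in the frame of broad_tray between -0.08 and -0.008 m) and angle between each of round_head, collar, knob_handle, flat_head, flat_handle's own z axis and vertical below 0.12 rad and linear speed of each of round_head, collar, knob_handle, flat_head, flat_handle below 0.02 m/s and y of collar in the frame of broad_tray between -0.022 and 0.022 m and z of collar in the frame of broad_tray between -0.002 and 0.008 m and (x of collar in the frame of broad_tray between 0.008 and 0.08 m or x of collar in the frame of broad_tray between -0.08 and -0.008 m) and y of knob_handle in the frame of broad_tray between -0.032 and 0.032 m and z of knob_handle in the frame of broad_tray between -0.002 and 0.008 m and (x of knob_handle in the frame of broad_tray between 0.008 and 0.08 m or x of knob_handle in the frame of broad_tray between -0.08 and -0.008 m) and y of flat_head in the frame of narrow_tray between -0.022 and 0.022 m and z of flat_head in the frame of narrow_tray between -0.002 and 0.008 m and (x of flat_head in the frame of narrow_tray between 0.008 and 0.08 m or x of flat_head in the frame of narrow_tray between -0.08 and -0.008 m) and y of flat_handle in the frame of narrow_tray between -0.022 and 0.022 m and z of flat_handle in the frame of narrow_tray between -0.002 and 0.008 m and (x of flat_handle in the frame of narrow_tray between 0.008 and 0.08 m or x of flat_handle in the frame of narrow_tray between -0.08 and -0.008 m) and horizontal distance between knob_handle and collar below 0.015 m and distance of each of tin, jar, tape from where it was at the start of the episode below 0.03 m and angle between each of tin, jar, tape's own z axis and vertical below 0.2 rad); the robot touches nothing.
It fails at once if a bystander among the stock (tin, jar or tape) is pushed more than 30 mm away or tipped over (distance of any of tin, jar, tape from where it was at the start of the episode above 0.03 m or angle between any of tin, jar, tape's own z axis and vertical above 0.6 rad).
It fails at once if one of the five parts is tipped over (more than 1 rad) (angle between any of round_head, flat_head, collar, knob_handle, flat_handle's own z axis and vertical above 1 rad).
It also fails if it takes over 141 s, if anything falls off the work surface, if the arm or the gripper's body presses on something with over 40 N, if the wrist force passes 120 N, or if a joint passes its speed limit or range.

## Working session

There is one attempt and no reset: what is moved stays moved. The work goes in short steps, Python scripts to look and compute and a tool call to move; the robot and the scene stay as the last step left them, time stands still between calls to the robot, and variables do not carry over. Pictures are saved under pics/ and viewed, at most 18 in all, crops included, and the job is handed in when it is done.

```bash
ls; mkdir -p pics; cat > h.py <<'E'
import numpy as np, cv2, json
from cell import arm
def snap(name, fn):
    c=arm.read_camera(name); cv2.imwrite('pics/'+fn+'.png', c['frame'][:,:,::-1])
    np.savez('pics/'+fn+'.npz', K=c['mtx'], E=c['extrinsics']); return c
E
python3 - <<'E'
from h import *
for n in ['scene','top','wrist']:
    c=snap(n,n+'0'); print(n,c.keys(),c['mtx'].round(1).tolist(),c['extrinsics'].round(3).tolist())
    im=cv2.imread('pics/'+n+'0.png'); cv2.imwrite('pics/'+n+'0b.png',cv2.resize(im,(800,600),interpolation=cv2.INTER_CUBIC))
print(arm.read_state())
E
```

```text
cell.py
pics
scene dict_keys(['frame', 'mtx', 'extrinsics']) [[463.0, 0.0, 276.2], [0.0, 463.0, 211.0], [0.0, 0.0, 1.0]] [[-0.412, -0.622, 0.666, 1.283], [0.911, -0.286, 0.296, 0.34], [0.006, 0.729, 0.684, 0.763], [0.0, 0.0, 0.0, 1.0]]
top dict_keys(['frame', 'mtx', 'extrinsics']) [[454.4, 0.0, 278.5], [0.0, 454.4, 204.7], [0.0, 0.0, 1.0]] [[0.025, 0.992, -0.123, 0.415], [-1.0, 0.027, 0.012, -0.001], [0.015, 0.123, 0.992, 1.128], [0.0, 0.0, 0.0, 1.0]]
wrist dict_keys(['frame', 'mtx', 'extrinsics']) [[289.9, 0.0, 282.3], [0.0, 289.9, 209.4], [0.0, 0.0, 1.0]] [[0.399, -0.871, -0.287, 0.155], [0.917, 0.379, 0.125, 0.561], [-0.0, -0.312, 0.95, 0.384], [0.0, 0.0, 0.0, 1.0]]
{'time': 0.15, 'qpos': array([ 9.54710881e-01,  1.81356649e-01,  1.60773706e+00, -5.48498407e-06,
        1.35377898e+00, -2.06288665e-01]), 'dq': array([ 9.90480613e-05, -7.52030571e-04, -3.06997749e-03,  8.90364670e-04,
        6.73698248e-04, -2.14594209e-03]), 'effort': array([ 5.77752362e-04, -4.34224355e+01, -3.42176199e+01,  7.02341390e-02,
        3.55360843e-02, -2.38056811e-05]), 'tool_pos': array([0.22885892, 0.52709813, 0.25704474]), 'orientation': array([-6.39107525e-01, -3.07537949e+00,  1.84614856e-03]), 'force': array([ 0.40600633, -0.6469388 , -0.21441561]), 'moment': array([-8.45673631e-03, -2.08905698e-02,  5.83438308e-05]), 'grip_force': 0.0, 'gripper_width': 0.0879346425888105}
```

View pics/top0b.png

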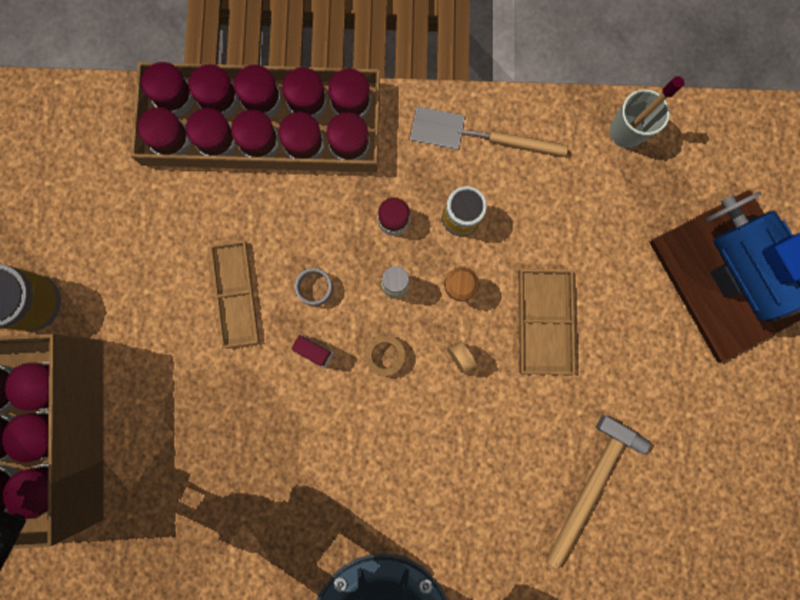

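View pics/scene0b.png

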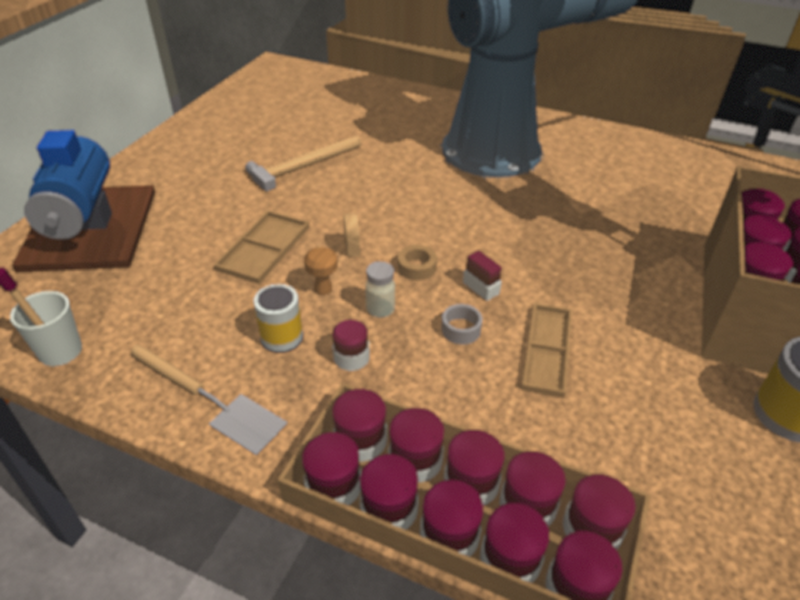

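The top view shows the narrow tray at left (235,295) and the broad tray at right (548,322). The stock between them is: round head (394,213), tin (466,210), collar (313,287), jar (395,282), knob (461,285), flat head (312,350), tape (390,355) and flat handle (463,357). Next I'll enlarge crops to measure more closely.

```bash
python3 - <<'E'
import cv2
for n,(x,y,w,h) in {'top':(140,130,270,140),'scene':(145,142,260,140)}.items():
    im=cv2.imread(f'pics/{n}0.png')[y:y+h,x:x+w]; im=cv2.resize(im,None,fx=800/w,fy=800/w,interpolation=cv2.INTER_CUBIC); print(im.shape)
    s=800/w
    for k in range(0,w,20):
        cv2.line(im,(int(k*s),0),(int(k*s),6),(255,255,255),1); cv2.putText(im,str(x+k),(int(k*s),16),0,.35,(255,255,255),1)
    for k in range(0,h,20):
        cv2.line(im,(0,int(k*s)),(6,int(k*s)),(255,255,255),1); cv2.putText(im,str(y+k),(8,int(k*s)+4),0,.35,(255,255,255),1)
    cv2.imwrite(f'pics/{n}crop.png',im)
E
```

```text
(415, 800, 3)
(431, 800, 3)
```

View pics/topcrop.png

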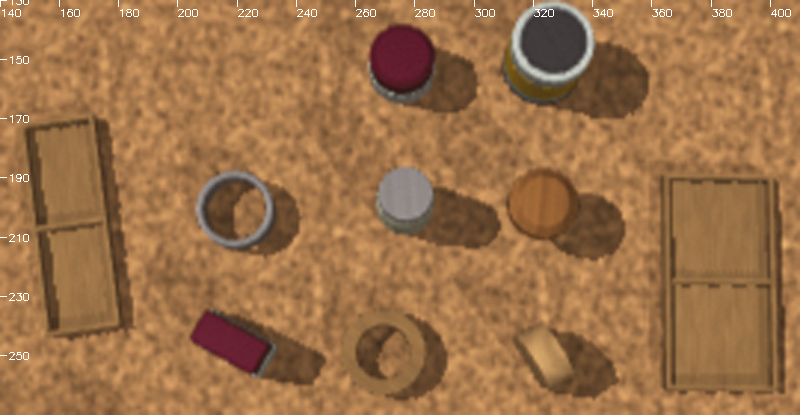

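View pics/scenecrop.png

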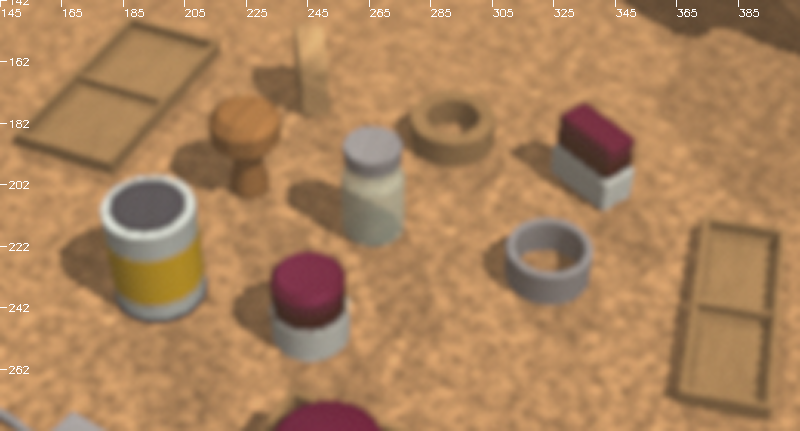

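The two crops agree in layout. I read object tops and tray corners off them (round head 402,57 / 309,281; knob 543,203 / 246,118; and so on) and triangulate those.

```bash
cat >> h.py <<'E'
def load(fn):
    d=np.load('pics/'+fn+'.npz'); return d['K'],d['E']
def ray(fn,u,v):
    K,E=load(fn); d=E[:3,:3]@np.array([(u-K[0,2])/K[0,0],-(v-K[1,2])/K[1,1],-1]); return E[:3,3],d
def plane(fn,u,v,z):
    o,d=ray(fn,u,v); return o+d*(z-o[2])/d[2]
def tri(*obs):
    A=[];b=[]
    for fn,u,v in obs:
        o,d=ray(fn,u,v); d=d/np.linalg.norm(d); P=np.eye(3)-np.outer(d,d); A.append(P); b.append(P@o)
    p=np.linalg.lstsq(np.vstack(A),np.hstack(b),rcond=None)[0]
    return p, np.linalg.norm(np.vstack(A)@p-np.hstack(b))
def proj(fn,p):
    K,E=load(fn); q=E[:3,:3].T@(np.asarray(p)-E[:3,3]); return K[0,2]+K[0,0]*q[0]/-q[2], K[1,2]-K[1,1]*q[1]/-q[2]
E
cat > m.py <<'E'
from h import *
np.set_printoptions(precision=4,suppress=True)
T=lambda u,v:('top0',140+u/2.963,130+v/2.963)
S=lambda u,v:('scene0',145+u/3.077,142+v/3.077)
for n,a,b in [('round',(402,57),(309,281)),('tin',(552,45),(149,205)),('collar',(235,209),(549,249)),('jar',(405,194),(372,149)),('knob',(543,203),(246,118)),('flathead',(231,342),(597,134)),('tape',(387,352),(452,121)),
 ('N0',(28,127),(670,398)),('N1',(94,117),(770,412)),('N2',(120,327),(778,234)),('N3',(50,334),(704,222)),
 ('B0',(664,179),(111,168)),('B1',(776,181),(15,140)),('B2',(776,388),(137,24)),('B3',(664,388),(218,44))]:
    p,e=tri(T(*a),S(*b)); print(n,p,'res %.4f'%e, 'topz', plane(*T(*a),dict(N=.014,B=.014).get(n[0],p[2])))
for q in [(527,331),(564,381),(543,355)]: print('fh',plane(*T(*q),.07))
for q in [(199,328),(211,310),(273,348),(259,373)]: print('flath',plane(*T(*q),.062))
E
python3 m.py
```

```text
round [ 0.683  -0.0012  0.0528] res 0.0034 topz [ 0.684  -0.0033  0.0528]
tin [ 0.689  -0.1212  0.0831] res 0.0019 topz [ 0.6897 -0.1224  0.0831]
collar [0.5579 0.1325 0.0265] res 0.0025 topz [0.5585 0.1308 0.0265]
jar [ 0.5664 -0.0069  0.0801] res 0.0025 topz [ 0.5671 -0.0085  0.0801]
knob [ 0.5632 -0.116   0.0699] res 0.0038 topz [ 0.5644 -0.1184  0.0699]
flathead [0.4477 0.129  0.0514] res 0.0036 topz [0.4485 0.1266 0.0514]
tape [0.4435 0.0054 0.0189] res 0.0045 topz [0.4447 0.0024 0.0189]
N0 [0.633  0.2799 0.0162] res 0.0402 topz [0.6246 0.3081 0.014 ]
N1 [0.6309 0.288  0.0018] res 0.0449 topz [0.6347 0.2535 0.014 ]
N2 [ 0.4537  0.2544 -0.0006] res 0.0410 topz [0.4596 0.2227 0.014 ]
N3 [0.4606 0.2524 0.021 ] res 0.0370 topz [0.4524 0.2797 0.014 ]
B0 [ 0.5958 -0.226   0.0046] res 0.0030 topz [ 0.5954 -0.226   0.014 ]
B1 [ 0.5965 -0.3207  0.0015] res 0.0050 topz [ 0.5963 -0.3204  0.014 ]
B2 [ 0.421  -0.3156  0.0058] res 0.0086 topz [ 0.4235 -0.319   0.014 ]
B3 [ 0.4207 -0.2261  0.0098] res 0.0018 topz [ 0.4212 -0.2264  0.014 ]
fh [ 0.4626 -0.1071  0.07  ]
fh [ 0.4243 -0.1367  0.07  ]
fh [ 0.4441 -0.12    0.07  ]
flath [0.4585 0.1509 0.062 ]
flath [0.473  0.1421 0.062 ]
flath [0.4444 0.0921 0.062 ]
flath [0.4245 0.1023 0.062 ]
```

Residuals are a few mm, heights read about 6 mm low and consistently so, and the narrow tray's corners were paired in the wrong order. I'll re-pair them, compare the two views at the known heights, and work out the poses.

```bash
cat > m2.py <<'E'
from h import *
np.set_printoptions(precision=4,suppress=True)
T=lambda u,v:('top0',140+u/2.963,130+v/2.963)
S=lambda u,v:('scene0',145+u/3.077,142+v/3.077)
for n,a,b,z in [('round',(402,57),(309,281),.062),('tin',(552,45),(149,205),.087),('collar',(235,209),(549,249),.03),('jar',(405,194),(372,149),.085),('knob',(543,203),(246,118),.075),('flathead',(231,342),(597,134),.062),('tape',(387,352),(452,121),.026)]:
    print(n,plane(*T(*a),z)[:2],plane(*S(*b),z)[:2])
for name,obs in dict(N=[((28,127),(770,412)),((94,117),(670,398)),((120,327),(704,222)),((50,334),(778,234))],B=[((664,179),(111,168)),((776,181),(15,140)),((776,388),(137,24)),((664,388),(218,44))]).items():
    print(name,'tri z',[round(tri(T(*a),S(*b))[0][2],4) for a,b in obs])
    for k,F in ((0,T),(1,S)):
        P=np.array([plane(*F(*o[k]),.014)[:2] for o in obs]); d=(P[0]+P[1]-P[2]-P[3])/2
        print('  centre',P.mean(0),'len',np.linalg.norm(d),'wid',np.linalg.norm(P[0]+P[3]-P[1]-P[2])/2,'yaw',np.arctan2(d[1],d[0]))
E
python3 m2.py
cat > go.py <<'E'
# usage: go.py x y z [phi]  -> shift in tool axes; phi = world angle (mod pi) of the closing line
import sys
from h import *
from scipy.spatial.transform import Rotation as Ro
s=arm.read_state(); R=Ro.from_rotvec(s['orientation']).as_matrix(); a=list(map(float,sys.argv[1:]))
d=R.T@(np.array(a[:3])-s['tool_pos']); t=0
if len(a)>3:
    c=np.arctan2(R[1,1],R[0,1]); t=-((a[3]-c+np.pi/2)%np.pi-np.pi/2)
print('d',d.round(4),'turn',round(t,3),'q6',s['qpos'][5].round(2),'phi',np.arctan2(R[1,1],R[0,1]).round(3),'tilt',R[2].round(3))
E
python3 go.py 0.45 0.13 0.25 1.07
```

```text
round [ 0.6817 -0.0033] [0.69   0.0055]
tin [ 0.6887 -0.122 ] [ 0.6921 -0.1172]
collar [0.558  0.1304] [0.5607 0.1351]
jar [ 0.5664 -0.0085] [ 0.571  -0.0028]
knob [ 0.5636 -0.1178] [ 0.5679 -0.11  ]
flathead [0.4482 0.1253] [0.4591 0.1344]
tape [0.4445 0.0024] [0.4504 0.0115]
N tri z [np.float64(0.0067), np.float64(0.0045), np.float64(0.0058), np.float64(0.0092)]
  centre [0.5428 0.266 ] len 0.1761579319673641 wid 0.056492356132102454 yaw 0.1689931417335085
  centre [0.55  0.271] len 0.17768923135576434 wid 0.061019475458744726 yaw 0.17459085425636164
B tri z [np.float64(0.0046), np.float64(0.0015), np.float64(0.0058), np.float64(0.0098)]
  centre [ 0.5091 -0.2729] len 0.17345172140102386 wid 0.09349136954833856 yaw -0.002961580125273924
  centre [ 0.5164 -0.2616] len 0.1782920674929291 wid 0.0849130562651768 yaw 0.002518223569274851
d [-0.361  -0.2761  0.0073] turn 0.091 q6 -0.21 phi 1.161 tilt [ 0.    -0.001 -1.   ]
```

The manual's scale: shifts go in shares of 0.75 m and turns go in shares of 90 degrees. Converting my numbers, -0.4 m is -0.5333, -0.32 m is -0.4267, -0.4 rad is -0.2546.

```bash
python3 go.py 0.48 0.06 0.30 1.571
```

```text
d [-0.4164 -0.3284 -0.0427] turn -0.41 q6 -0.21 phi 1.161 tilt [ 0.    -0.001 -1.   ]
```

Request:
jog_arm:
  ticks: {"segments":[[0.088, -0.5333, -0.4267, -0.0533, -0.2546], [0.088, -0.5333, -0.4267, -0.0533, -0.2546], [0.088, -0.5333, -0.4267, -0.0533, -0.2546], [0.088, -0.5333, -0.4267, -0.0533, -0.2546], [0.088, -0.5333, -0.4267, -0.0533, -0.2546], [0.088, -0.5333, -0.4267, -0.0533, -0.2546], [0.088, -0.5333, -0.4267, -0.0533, -0.2546], [0.088, -0.5333, -0.4267, -0.0533, -0.2546], [0.088, -0.5333, -0.4267, -0.0533, -0.2546], [0.088, -0.5333, -0.4267, -0.0533, -0.2546], [0.088, -0.5333, -0.4267, -0.0533, -0.2546], [0.088, -0.5333, -0.4267, -0.0533, -0.2546]]}

```text
time: 1.15
tool_pos: [0.458, 0.093, 0.2961]
orientation: [0.016, 3.141, 0.0]
force: [0.8, 0.4, 0.3]
gripper_width: 0.088
grip_force: 0.0
```

Request:
jog_arm:
  ticks: {"segments":[[0.088, 0, 0, 0, 0], [0.088, 0, 0, 0, 0], [0.088, 0, 0, 0, 0]]}

```text
time: 1.4
tool_pos: [0.4573, 0.0951, 0.2955]
orientation: [-0.017, -3.14, -0.001]
force: [-0.4, -0.4, 0.2]
gripper_width: 0.0879
grip_force: 0.0
```

```bash
python3 - <<'E'
from h import *
snap('wrist','w1'); im=cv2.resize(cv2.imread('pics/w1.png'),(800,600),interpolation=cv2.INTER_CUBIC); cv2.imwrite('pics/w1b.png',im)
print(arm.read_state()['time'])
E
```

```text
1.45
```

View pics/w1b.png

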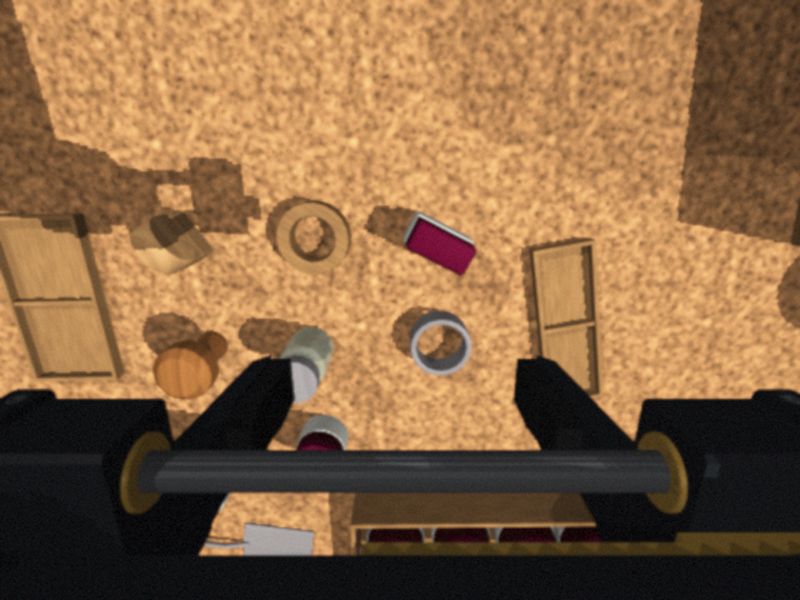

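The wrist view shows the flat head top at (440,247), collar rim (441,345), tape (312,238), knob (186,371), flat handle near (172,243), narrow tray corners (530,247) and (592,240), and broad tray corners (82,214), (121,377) and (36,377). I'll use it to decide between the two other views.

```bash
python3 - <<'E'
from h import *
np.set_printoptions(precision=4,suppress=True)
k=1/1.42857
W=lambda u,v:('w1',u*k,v*k)
T=lambda u,v:('top0',140+u/2.963,130+v/2.963)
S=lambda u,v:('scene0',145+u/3.077,142+v/3.077)
for n,w,z in [('flathead',(440,247),.062),('collar',(441,345),.03),('tape',(312,238),.026),('knob',(186,371),.075),('N3?',(592,240),.014),('N2?',(530,247),.014),('Bc',(82,214),.014),('Bd',(121,377),.014),('Be',(36,377),.014)]:
    print(n,plane(*W(*w),z)[:2])
for n,a,b,c in [('flathead',(231,342),(597,134),(440,247)),('collar',(235,209),(549,249),(441,345)),('tape',(387,352),(452,121),(312,238)),('knob',(543,203),(246,118),(186,371))]:
    print(n,'TW',*tri(T(*a),W(*c)),'SW',*tri(S(*b),W(*c)),'all',*tri(T(*a),S(*b),W(*c)))
E
```

```text
flathead [0.4469 0.1292]
collar [0.5559 0.1348]
tape [0.4438 0.0091]
knob [ 0.5592 -0.1081]
N3? [0.451  0.2844]
N2? [0.4574 0.2234]
Bc [ 0.4199 -0.2154]
Bd [ 0.5978 -0.2172]
Be [ 0.5966 -0.3112]
flathead TW [0.4489 0.1285 0.0501] 0.002538703885517422 SW [0.4485 0.1308 0.0528] 0.0012094644917943862 all [0.4483 0.1294 0.0521] 0.003766323371233418
collar TW [0.5593 0.1334 0.0221] 0.0029870021525131903 SW [0.5575 0.1346 0.0269] 0.0006499009781797221 all [0.5578 0.1333 0.0265] 0.0033259916958715773
tape TW [0.4464 0.0033 0.0034] 0.0021451176193270326 SW [0.4446 0.0086 0.0209] 0.0008824875956809325 all [0.4443 0.0062 0.0194] 0.004934954160122867
knob TW [ 0.567  -0.1189  0.058 ] 0.001840991731982642 SW [ 0.5624 -0.1125  0.0693] 0.0013281952123818696 all [ 0.5632 -0.115   0.0684] 0.004990821356470556
```

```bash
python3 go.py 0.449 0.130 0.12 -0.50
```

```text
d [0.0081 0.034  0.1755] turn -1.08 q6 -1.61 phi 1.562 tilt [ 0.001  0.    -1.   ]
```

In the tool's units: 0.175 m is 0.2333, 0.17 m is 0.2267, -1.08 rad is -0.6875.

Request:
jog_arm:
  ticks: {"segments":[[0.088, 0.0107, 0.0453, 0.0667, -0.6875], [0.088, 0.0107, 0.0453, 0.1333, -0.6875], [0.088, 0.0107, 0.0453, 0.1733, -0.6875], [0.088, 0.0107, 0.0453, 0.2067, -0.6875], [0.088, 0.0107, 0.0453, 0.2267, -0.6875], [0.088, 0.0107, 0.0453, 0.2333, -0.6875], [0.088, 0.0107, 0.0453, 0.2333, -0.6875], [0.088, 0.0107, 0.0453, 0.2333, -0.6875], [0.088, 0.0107, 0.0453, 0.2333, -0.6875], [0.088, 0.0107, 0.0453, 0.2333, -0.6875], [0.088, 0.0107, 0.0453, 0.2333, -0.6875]]}

```text
time: 2.37
tool_pos: [0.4493, 0.1304, 0.1209]
orientation: [1.602, -2.702, -0.0]
force: [0.6, 0.2, 0.7]
gripper_width: 0.0885
grip_force: 0.0
```

```bash
python3 go.py 0.449 0.130 0.045 -0.50
python3 - <<'E'
from h import *
snap('wrist','w2'); im=cv2.imread('pics/w2.png')
for p in [(.449,.13,.062)]+[(.449+a*np.cos(1.07)-b*np.sin(1.07),.13+a*np.sin(1.07)+b*np.cos(1.07),.062) for a in(-.03,.03) for b in (-.0145,.0145)]: 
    u,v=proj('w2',p); cv2.circle(im,(int(u),int(v)),2,(0,255,0),-1)
cv2.imwrite('pics/w2b.png',im)
E
```

```text
d [ 0.0005 -0.      0.0759] turn -0.001 q6 -2.61 phi 2.641 tilt [ 0.  0. -1.]
```

View pics/w2b.png

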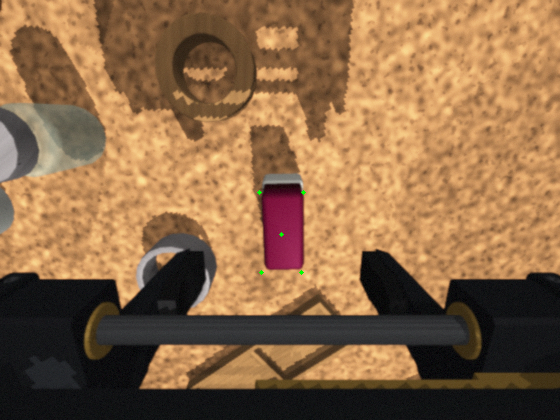

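The predicted outline sits on the flat head to within 2–3 mm (top centre about (284,230)) and is well aligned between the fingers. Time to go down and grip.

In the tool's units: 0.076 m is 0.1013, 0.07 m is 0.0933.

Request:
jog_arm:
  ticks: {"segments":[[0.088, 0, 0, 0.04, 0], [0.088, 0, 0, 0.0733, 0], [0.088, 0, 0, 0.0933, 0], [0.088, 0, 0, 0.1013, 0], [0.088, 0, 0, 0.1013, 0], [0.02, 0, 0, 0.1013, 0], [0.02, 0, 0, 0.1013, 0], [0.02, 0, 0, 0.1013, 0], [0.02, 0, 0, 0.1013, 0], [0.02, 0, 0, 0.1013, 0], [0.02, 0, 0, 0.1013, 0], [0.02, 0, 0, 0.1013, 0]]}
  grip_force: 25

```text
time: 3.42
tool_pos: [0.4502, 0.129, 0.0452]
orientation: [-1.602, 2.702, -0.0]
force: [0.2, -0.2, -0.6]
gripper_width: 0.0434
grip_force: 0.0
```

Request:
jog_arm:
  ticks: {"segments":[[0.02, 0, 0, 0, 0], [0.02, 0, 0, 0, 0], [0.02, 0, 0, 0, 0], [0.02, 0, 0, -0.0133, 0], [0.02, 0, 0, -0.04, 0], [0.02, 0, 0, -0.08, 0], [0.02, 0, 0, -0.12, 0], [0.02, 0, 0, -0.1467, 0], [0.02, 0, 0, -0.16, 0], [0.02, 0, 0, -0.16, 0]]}

```text
time: 4.25
tool_pos: [0.4516, 0.1292, 0.1676]
orientation: [-1.6, 2.699, -0.004]
force: [1.0, 0.2, -1.1]
gripper_width: 0.0313
grip_force: 25.0
```

```bash
python3 - <<'E'
import numpy as np
c,s=np.cos(.172),np.sin(.172)
for a in (.044,-.044): print(.544+a*c,.2695+a*s)
E
python3 go.py 0.5006 0.262 0.165 1.743
```

```text
0.5873507549757976 0.27703073987257315
0.5006492450242025 0.2619692601274269
d [-0.1401  0.0208  0.0029] turn 0.898 q6 -2.62 phi 2.641 tilt [-0.003 -0.004 -1.   ]
```

In the tool's units: -0.14 m is -0.1867, -0.05 m is -0.0667, 0.898 rad is 0.5717.

Request:
jog_arm:
  ticks: {"segments":[[0.02, -0.0267, 0.004, 0, 0.0637], [0.02, -0.0667, 0.0107, 0, 0.1401], [0.02, -0.1067, 0.016, 0, 0.2165], [0.02, -0.1467, 0.0213, 0, 0.2928], [0.02, -0.1733, 0.0267, 0, 0.3692], [0.02, -0.184, 0.028, 0, 0.4456], [0.02, -0.1867, 0.028, 0, 0.5093], [0.02, -0.1867, 0.028, 0, 0.5539], [0.02, -0.1867, 0.028, 0, 0.5717], [0.02, -0.1867, 0.028, 0, 0.5717], [0.02, -0.1867, 0.028, 0, 0.5717], [0.02, -0.1867, 0.028, 0, 0.5717]]}

```text
time: 5.25
tool_pos: [0.4982, 0.2617, 0.1638]
orientation: [0.271, -3.128, 0.001]
force: [-0.2, -0.0, -0.1]
gripper_width: 0.0311
grip_force: 25.0
```

```bash
python3 go.py 0.5006 0.262 0.05 1.743;python3 - <<'E'
from h import *
snap('wrist','w3'); snap('top','t3'); a=cv2.imread('pics/w3.png');b=cv2.imread('pics/t3.png')[130:280,130:290]
cv2.imwrite('pics/w3b.png',np.hstack([cv2.resize(a,(400,300)),cv2.resize(b,(320,300))]))
E
```

```text
d [-2.600e-03 -1.000e-04  1.138e-01] turn 0.001 q6 -1.47 phi 1.744 tilt [ 0.002 -0.    -1.   ]
```

View pics/w3b.png

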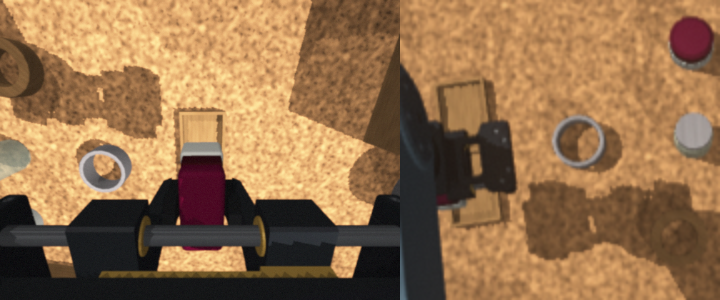

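The flat head is held straight and sits laterally over the narrow tray, whose near edge shows at (179..222,110). I'll check that edge in world coordinates, then lower.

In the tool's units: 0.115 m is 0.1533, 0.114 m is 0.152.

```bash
python3 -c "
from h import *
print(plane('w3',179*1.4,110*1.4,.014),plane('w3',223*1.4,110*1.4,.014))"
```

```text
[0.458888   0.22562107 0.014     ] [0.44885768 0.28314332 0.014     ]
```

Request:
jog_arm:
  ticks: {"segments":[[0.02, -0.0027, 0, 0.04, 0], [0.02, -0.0027, 0, 0.08, 0], [0.02, -0.0027, 0, 0.1133, 0], [0.02, -0.0027, 0, 0.1333, 0], [0.02, -0.0027, 0, 0.144, 0], [0.02, -0.0027, 0, 0.1493, 0], [0.02, -0.0027, 0, 0.152, 0], [0.02, -0.0027, 0, 0.1533, 0], [0.02, -0.0027, 0, 0.1533, 0]]}

```text
time: 6.1
tool_pos: [0.5016, 0.2626, 0.0509]
orientation: [-0.27, 3.128, 0.001]
force: [-0.7, 0.4, -0.8]
gripper_width: 0.0313
grip_force: 25.0
```

In the tool's units: 0.002 m is 0.0027, 0.001 m is 0.0013.

Request:
jog_arm:
  ticks: {"segments":[[0.02, 0, 0, 0.0013, 0], [0.02, 0, 0, 0.0027, 0], [0.02, 0, 0, 0.0027, 0]]}

```text
time: 6.35
tool_pos: [0.5015, 0.2625, 0.0489]
orientation: [-0.27, 3.128, 0.0]
force: [0.2, -0.1, 3.4]
gripper_width: 0.0314
grip_force: 25.0
```

In the tool's units: -0.15 m is -0.2, -0.13 m is -0.1733.

Request:
jog_arm:
  ticks: {"segments":[[0.06, 0, 0, 0, 0], [0.06, 0, 0, 0, 0], [0.06, 0, 0, 0, 0], [0.06, 0, 0, -0.0267, 0], [0.07, 0, 0, -0.08, 0], [0.088, 0, 0, -0.1333, 0], [0.088, 0, 0, -0.1733, 0], [0.088, 0, 0, -0.2, 0], [0.088, 0, 0, -0.2, 0]]}

```text
time: 7.1
tool_pos: [0.5035, 0.2632, 0.2035]
orientation: [-0.27, 3.121, 0.003]
force: [0.4, -0.6, 0.4]
gripper_width: 0.0875
grip_force: 0.0
```

```bash
python3 go.py 0.445 -0.116 0.17 -0.913
```

```text
d [ 0.123  -0.3636  0.032 ] turn -0.485 q6 -1.47 phi 1.743 tilt [-0.009  0.001 -1.   ]
```

In the tool's units: -0.364 m is -0.4853, 0.121 m is 0.1613, -0.485 rad is -0.3088.

Request:
jog_arm:
  ticks: {"segments":[[0.088, 0.1613, -0.4853, 0, -0.3088], [0.088, 0.1613, -0.4853, 0, -0.3088], [0.088, 0.1613, -0.4853, 0, -0.3088], [0.088, 0.1613, -0.4853, 0.0267, -0.3088], [0.088, 0.1613, -0.4853, 0.04, -0.3088], [0.088, 0.1613, -0.4853, 0.0453, -0.3088], [0.088, 0.1613, -0.4853, 0.0453, -0.3088], [0.088, 0.1613, -0.4853, 0.0453, -0.3088], [0.088, 0.1613, -0.4853, 0.0453, -0.3088], [0.088, 0.1613, -0.4853, 0.0453, -0.3088], [0.088, 0.1613, -0.4853, 0.0453, -0.3088], [0.088, 0.1613, -0.4853, 0.0453, -0.3088]]}

```text
time: 8.1
tool_pos: [0.443, -0.1178, 0.1627]
orientation: [1.008, -2.974, -0.003]
force: [-0.2, -0.6, -0.6]
gripper_width: 0.0882
grip_force: 0.0
```

Request:
jog_arm:
  ticks: {"segments":[[0.088, 0, 0, 0, 0], [0.088, 0, 0, 0, 0]]}

```text
time: 8.27
tool_pos: [0.4438, -0.1158, 0.1635]
orientation: [1.016, -2.972, -0.001]
force: [-0.6, -0.3, -0.6]
gripper_width: 0.0878
grip_force: 0.0
```

```bash
python3 go.py 0.445 -0.116 0.17 -0.913
python3 - <<'E'
from h import *
snap('wrist','w4'); im=cv2.imread('pics/w4.png')
y=.658
for p in [(.445,-.116,.074)]+[(.445+a*np.cos(y)-b*np.sin(y),-.116+a*np.sin(y)+b*np.cos(y),.048) for a in(-.025,.025) for b in (-.012,.012)]: 
    u,v=proj('w4',p); cv2.circle(im,(int(u),int(v)),2,(0,255,0),-1)
cv2.imwrite('pics/w4b.png',im)
E
```

```text
d [-0.0008 -0.0009 -0.0065] turn 0.001 q6 -2.74 phi 2.229 tilt [ 0.     0.001 -1.   ]
```

View pics/w4b.png

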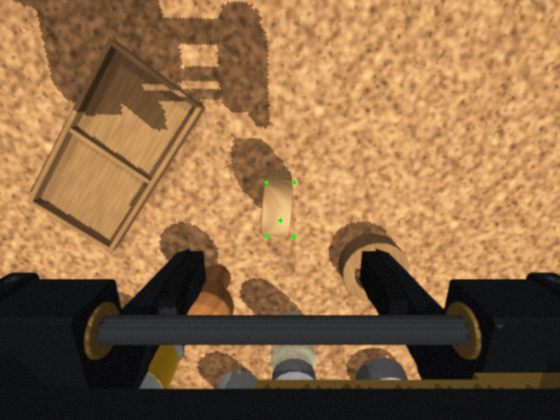

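The flat handle is where predicted, with the markers on its outline around (280,210). Gripping it now.

In the tool's units: 0.121 m is 0.1613, 0.07 m is 0.0933.

Request:
jog_arm:
  ticks: {"segments":[[0.088, 0, 0, 0.0467, 0], [0.088, 0, 0, 0.0933, 0], [0.088, 0, 0, 0.1333, 0], [0.088, 0, 0, 0.1533, 0], [0.088, 0, 0, 0.1613, 0], [0.07, 0, 0, 0.1613, 0], [0.01, 0, 0, 0.1613, 0], [0.01, 0, 0, 0.1613, 0], [0.01, 0, 0, 0.1613, 0], [0.01, 0, 0, 0.1613, 0], [0.01, 0, 0, 0.1613, 0], [0.01, 0, 0, 0.1613, 0]]}
  grip_force: 25

```text
time: 9.32
tool_pos: [0.4442, -0.1172, 0.0434]
orientation: [-1.013, 2.973, -0.001]
force: [0.5, -0.5, 0.6]
gripper_width: 0.0436
grip_force: 0.0
```

Request:
jog_arm:
  ticks: {"segments":[[0.01, 0, 0, 0, 0], [0.01, 0, 0, 0, 0], [0.01, 0, 0, 0, 0], [0.01, 0, 0, -0.0133, 0], [0.01, 0, 0, -0.04, 0], [0.01, 0, 0, -0.08, 0], [0.01, 0, 0, -0.1333, 0], [0.01, 0, 0, -0.1733, 0], [0.01, 0, 0, -0.2, 0], [0.01, 0, 0, -0.2, 0]]}

```text
time: 10.15
tool_pos: [0.4463, -0.1183, 0.1983]
orientation: [-1.012, 2.968, -0.01]
force: [-0.1, 0.5, -1.2]
gripper_width: 0.024
grip_force: 24.9
```

```bash
python3 go.py 0.586 0.277 0.19 1.743
```

```text
d [-0.3521  0.2276  0.0076] turn 0.485 q6 -2.75 phi 2.228 tilt [-0.003 -0.008 -1.   ]
```

In the tool's units: -0.34 m is -0.4533, -0.325 m is -0.4333, 0.485 rad is 0.3088.

Request:
jog_arm:
  ticks: {"segments":[[0.01, -0.0267, 0.0173, 0, 0.0255], [0.01, -0.06, 0.04, 0, 0.0509], [0.01, -0.1, 0.0667, 0, 0.0764], [0.01, -0.14, 0.0933, 0, 0.1019], [0.01, -0.184, 0.12, 0, 0.1273], [0.01, -0.2267, 0.1467, 0, 0.1592], [0.01, -0.272, 0.176, 0, 0.191], [0.01, -0.3173, 0.2053, 0, 0.2228], [0.01, -0.36, 0.2333, 0, 0.2546], [0.01, -0.4, 0.2587, 0, 0.2865], [0.01, -0.4333, 0.28, 0, 0.3088], [0.01, -0.4533, 0.2933, 0, 0.3088]]}

```text
time: 11.15
tool_pos: [0.5782, 0.2678, 0.1915]
orientation: [0.27, -3.128, -0.001]
force: [0.5, -0.3, -1.1]
gripper_width: 0.0234
grip_force: 24.9
```

Request:
jog_arm:
  ticks: {"segments":[[0.01, 0, 0, 0, 0], [0.01, 0, 0, 0, 0], [0.01, 0, 0, 0, 0]]}

```text
time: 11.4
tool_pos: [0.5778, 0.2641, 0.1919]
orientation: [0.27, -3.128, 0.001]
force: [0.1, -0.3, -2.0]
gripper_width: 0.0236
grip_force: 24.9
```

```bash
python3 go.py 0.586 0.277 0.0475 1.743
```

```text
d [-0.0106  0.0114  0.1443] turn 0.0 q6 -1.5 phi 1.743 tilt [ 0.002 -0.001 -1.   ]
```

In the tool's units: 0.145 m is 0.1933, 0.144 m is 0.192.

Request:
jog_arm:
  ticks: {"segments":[[0.01, -0.014, 0.0153, 0.0267, 0], [0.01, -0.014, 0.0153, 0.0667, 0], [0.01, -0.014, 0.0153, 0.1133, 0], [0.01, -0.014, 0.0153, 0.1467, 0], [0.01, -0.014, 0.0153, 0.1693, 0], [0.01, -0.014, 0.0153, 0.184, 0], [0.01, -0.014, 0.0153, 0.1893, 0], [0.01, -0.014, 0.0153, 0.192, 0], [0.01, -0.014, 0.0153, 0.1933, 0], [0.01, -0.014, 0.0153, 0.1933, 0]]}

```text
time: 12.23
tool_pos: [0.588, 0.278, 0.0493]
orientation: [-0.269, 3.128, 0.001]
force: [-0.4, 0.6, -0.6]
gripper_width: 0.024
grip_force: 24.9
```

Request:
jog_arm:
  ticks: {"segments":[[0.01, 0, 0, 0.0013, 0], [0.01, 0, 0, 0.0013, 0]]}

```text
time: 12.4
tool_pos: [0.5877, 0.2782, 0.0479]
orientation: [-0.27, 3.128, 0.0]
force: [-0.4, -1.2, -1.0]
gripper_width: 0.024
grip_force: 24.9
```

In the tool's units: 0.0015 m is 0.002, 0.001 m is 0.0013.

Request:
jog_arm:
  ticks: {"segments":[[0.01, 0, 0, 0.0013, 0], [0.01, 0, 0, 0.002, 0], [0.01, 0, 0, 0.002, 0]]}

```text
time: 12.65
tool_pos: [0.5877, 0.2782, 0.047]
orientation: [-0.27, 3.128, 0.0]
force: [-3.3, -0.8, 7.1]
gripper_width: 0.0234
grip_force: 24.9
```

In the tool's units: -0.13 m is -0.1733, -0.12 m is -0.16.

Request:
jog_arm:
  ticks: {"segments":[[0.06, 0, 0, 0, 0], [0.06, 0, 0, 0, 0], [0.06, 0, 0, 0, 0], [0.06, 0, 0, -0.0267, 0], [0.07, 0, 0, -0.08, 0], [0.088, 0, 0, -0.1333, 0], [0.088, 0, 0, -0.16, 0], [0.088, 0, 0, -0.1733, 0], [0.088, 0, 0, -0.1733, 0]]}

```text
time: 13.4
tool_pos: [0.5885, 0.2785, 0.1783]
orientation: [-0.27, 3.125, 0.001]
force: [1.0, -0.7, -0.4]
gripper_width: 0.0819
grip_force: 0.0
```

```bash
python3 go.py 0.558 0.134 0.12 1.571
```

```text
d [ 0.0551 -0.1371  0.0579] turn 0.172 q6 -1.48 phi 1.743 tilt [-0.005  0.    -1.   ]
```

In the tool's units: -0.137 m is -0.1827, 0.057 m is 0.076, 0.172 rad is 0.1095.

Request:
jog_arm:
  ticks: {"segments":[[0.088, 0.0733, -0.1827, 0, 0.1095], [0.088, 0.0733, -0.1827, 0.0133, 0.1095], [0.088, 0.0733, -0.1827, 0.0267, 0.1095], [0.088, 0.0733, -0.1827, 0.0533, 0.1095], [0.088, 0.0733, -0.1827, 0.0667, 0.1095], [0.088, 0.0733, -0.1827, 0.076, 0.1095], [0.088, 0.0733, -0.1827, 0.076, 0.1095], [0.088, 0.0733, -0.1827, 0.076, 0.1095]]}

```text
time: 14.07
tool_pos: [0.5561, 0.1347, 0.1176]
orientation: [0.002, -3.14, -0.0]
force: [1.1, 0.1, 0.3]
gripper_width: 0.088
grip_force: 0.0
```

```bash
python3 go.py 0.558 0.134 0.033 1.571
python3 - <<'E'
from h import *
snap('wrist','w5'); snap('top','t5'); im=cv2.imread('pics/w5.png')
for a in np.arange(0,6.28,.4): 
    u,v=proj('w5',(.558+.032*np.cos(a),.134+.032*np.sin(a),.03)); cv2.circle(im,(int(u),int(v)),1,(0,255,0),-1)
b=cv2.imread('pics/t5.png')[150:270,130:250]
cv2.imwrite('pics/w5b.png',np.hstack([im[:,100:460],cv2.resize(b,(420,420))]))
E
```

```text
d [-0.002  -0.0007  0.0846] turn 0.001 q6 -1.54 phi 1.572 tilt [ 0.002  0.    -1.   ]
```

View pics/w5b.png

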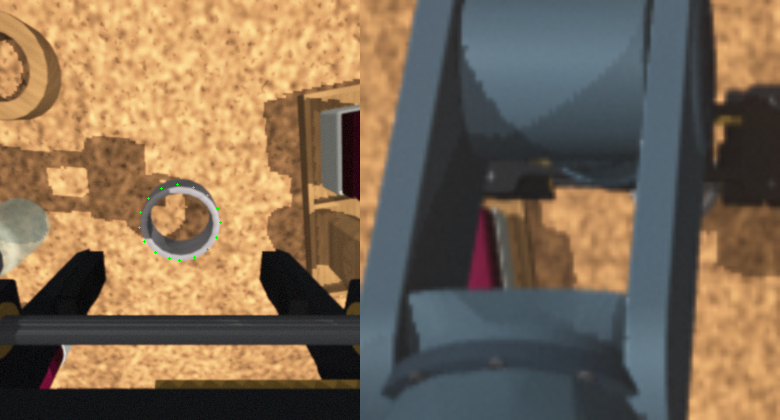

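The collar matches the prediction (rim centre at (180,222) against (180,220)), and both flat parts stand in the narrow tray. I'll grip the collar high so the fingers clear the tray walls later.

In the tool's units: 0.084 m is 0.112, 0.082 m is 0.1093.

Request:
jog_arm:
  ticks: {"segments":[[0.088, 0, 0, 0.0467, 0], [0.088, 0, 0, 0.08, 0], [0.088, 0, 0, 0.1, 0], [0.088, 0, 0, 0.1093, 0], [0.088, 0, 0, 0.112, 0], [0.088, 0, 0, 0.112, 0], [0.05, 0, 0, 0.112, 0], [0.05, 0, 0, 0.112, 0], [0.05, 0, 0, 0.112, 0], [0.05, 0, 0, 0.112, 0], [0.05, 0, 0, 0.112, 0], [0.05, 0, 0, 0.112, 0]]}
  grip_force: 20

```text
time: 15.17
tool_pos: [0.557, 0.1335, 0.0353]
orientation: [-0.0, 3.14, -0.0]
force: [-1.3, 0.8, 6.3]
gripper_width: 0.0625
grip_force: 20.0
```

Request:
jog_arm:
  ticks: {"segments":[[0.05, 0, 0, 0, 0], [0.05, 0, 0, -0.0133, 0], [0.05, 0, 0, -0.04, 0], [0.05, 0, 0, -0.08, 0], [0.05, 0, 0, -0.1333, 0], [0.05, 0, 0, -0.1733, 0], [0.05, 0, 0, -0.2, 0], [0.05, 0, 0, -0.2, 0]]}

```text
time: 15.83
tool_pos: [0.5591, 0.1338, 0.1901]
orientation: [-0.0, 3.133, 0.001]
force: [0.2, 0.5, -0.2]
gripper_width: 0.0624
grip_force: 19.9
```

```bash
python3 go.py 0.467 -0.265 0.18 1.571
```

```text
d [ 0.0923 -0.3988  0.0092] turn 0.0 q6 -1.54 phi 1.571 tilt [-0.009  0.    -1.   ]
```

In the tool's units: -0.365 m is -0.4867, -0.345 m is -0.46.

Request:
jog_arm:
  ticks: {"segments":[[0.05, 0.0053, -0.024, 0, 0], [0.05, 0.0133, -0.06, 0, 0], [0.05, 0.024, -0.1067, 0, 0], [0.05, 0.0347, -0.1533, 0, 0], [0.05, 0.0453, -0.2, 0, 0], [0.05, 0.056, -0.2467, 0, 0], [0.05, 0.0667, -0.2933, 0, 0], [0.05, 0.0773, -0.34, 0, 0], [0.05, 0.088, -0.3867, 0, 0], [0.05, 0.0987, -0.4267, 0, 0], [0.05, 0.1067, -0.46, 0, 0], [0.05, 0.112, -0.4867, 0, 0]]}

```text
time: 16.83
tool_pos: [0.4707, -0.233, 0.1828]
orientation: [-0.002, -3.14, -0.002]
force: [-0.4, 0.3, -2.1]
gripper_width: 0.0624
grip_force: 19.9
```

Request:
jog_arm:
  ticks: {"segments":[[0.05, 0.0093, -0.0333, 0, 0], [0.05, 0.0093, -0.0427, 0, 0], [0.05, 0.0093, -0.0453, 0, 0], [0.05, 0.0093, -0.0453, 0, 0], [0.05, 0.0093, -0.0453, 0, 0]]}

```text
time: 17.25
tool_pos: [0.4653, -0.2642, 0.1836]
orientation: [0.001, -3.141, -0.002]
force: [0.6, 0.0, -1.1]
gripper_width: 0.062
grip_force: 19.9
```

```bash
python3 go.py 0.467 -0.265 0.0395 1.571
python3 - <<'E'
from h import *
snap('wrist','w6')
im=cv2.imread('pics/w6.png')
for dx in (-.09,0,.09):
  for dy in (-.046,.046):
    u,v=proj('w6',(.511+dx,-.265+dy,.014)); cv2.circle(im,(int(u),int(v)),2,(0,255,0),-1)
cv2.imwrite('pics/w6b.png',im)
E
```

```text
d [-0.0018 -0.001   0.1441] turn 0.001 q6 -2.31 phi 1.572 tilt [ 0.001  0.001 -1.   ]
```

View pics/w6b.png

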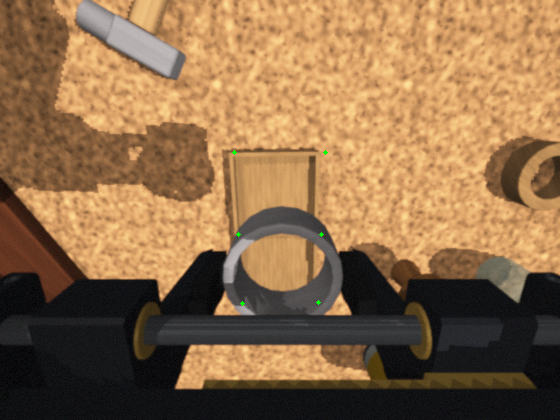

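The tray's near corners show at (226,152) and (316,153), about 8 px left of prediction. So the tray sits nearer y≈-0.271 and x is right. I'll shift the target to y=-0.270 and lower.

In the tool's units: 0.14 m is 0.1867, -0.006 m is -0.008.

Request:
jog_arm:
  ticks: {"segments":[[0.05, -0.002, -0.008, 0.0267, 0], [0.05, -0.002, -0.008, 0.0667, 0], [0.05, -0.002, -0.008, 0.1133, 0], [0.05, -0.002, -0.008, 0.1467, 0], [0.05, -0.002, -0.008, 0.164, 0], [0.05, -0.002, -0.008, 0.1733, 0], [0.05, -0.002, -0.008, 0.1813, 0], [0.05, -0.002, -0.008, 0.1853, 0], [0.05, -0.002, -0.008, 0.1867, 0], [0.05, -0.002, -0.008, 0.1867, 0]]}

```text
time: 18.13
tool_pos: [0.4675, -0.2717, 0.0452]
orientation: [-0.001, 3.14, -0.002]
force: [-0.0, -0.1, -2.5]
gripper_width: 0.0621
grip_force: 19.9
```

```bash
python3 - <<'E'
from h import *
snap('wrist','w7')
im=cv2.imread('pics/w7.png')[100:340,160:400]
cv2.imwrite('pics/w7b.png',cv2.resize(im,(600,600),interpolation=cv2.INTER_CUBIC))
E
```

```text
(no output)
```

View pics/w7b.png

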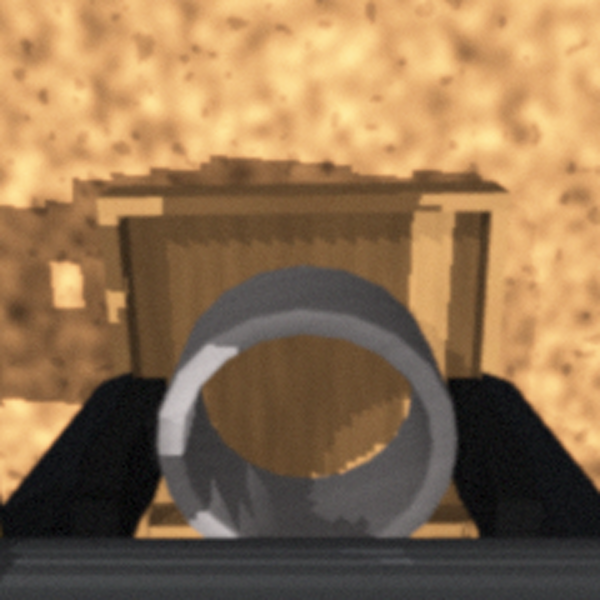

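The collar (centre at column 307) is centred between the tray walls (125 and 480), and the divider shows behind it. Lowering to contact.

The manual's scale: shifts go in shares of 0.75 m and turns go in shares of 90 degrees. Converting my numbers, 0.005 m is 0.0067, 0.0045 m is 0.006.

Request:
jog_arm:
  ticks: {"segments":[[0.05, 0, 0, 0.0027, 0], [0.05, 0, 0, 0.0047, 0], [0.05, 0, 0, 0.006, 0], [0.05, 0, 0, 0.0067, 0], [0.05, 0, 0, 0.0067, 0]]}

```text
time: 18.6
tool_pos: [0.4669, -0.2715, 0.0394]
orientation: [0.0, -3.142, -0.0]
force: [-0.0, 0.0, -1.4]
gripper_width: 0.062
grip_force: 19.9
```

In the tool's units: 0.0015 m is 0.002, 0.001 m is 0.0013.

Request:
jog_arm:
  ticks: {"segments":[[0.05, 0, 0, 0.0013, 0], [0.05, 0, 0, 0.002, 0], [0.05, 0, 0, 0.002, 0]]}

```text
time: 18.85
tool_pos: [0.467, -0.2715, 0.0393]
orientation: [0.001, -3.141, -0.0]
force: [-5.6, 4.0, 12.3]
gripper_width: 0.0621
grip_force: 20.0
```

In the tool's units: -0.14 m is -0.1867, -0.02 m is -0.0267.

Request:
jog_arm:
  ticks: {"segments":[[0.08, 0, 0, 0, 0], [0.085, 0, 0, 0, 0], [0.088, 0, 0, 0, 0], [0.088, 0, 0, 0, 0], [0.088, 0, 0, -0.0267, 0], [0.088, 0, 0, -0.08, 0], [0.088, 0, 0, -0.1333, 0], [0.088, 0, 0, -0.1733, 0], [0.088, 0, 0, -0.1867, 0], [0.088, 0, 0, -0.1867, 0]]}

```text
time: 19.68
tool_pos: [0.4685, -0.2728, 0.1811]
orientation: [-0.0, 3.137, -0.007]
force: [-0.7, 0.5, -0.9]
gripper_width: 0.0881
grip_force: 0.0
```

```bash
python3 go.py 0.564 -0.114 0.15 1.571
python3 - <<'E'
from h import *
snap('wrist','w8')
E
```

```text
d [-0.0954  0.1589  0.0308] turn 0.0 q6 -2.32 phi 1.571 tilt [-0.005 -0.004 -1.   ]
```

In the tool's units: 0.159 m is 0.212, -0.095 m is -0.1267.

Request:
jog_arm:
  ticks: {"segments":[[0.088, -0.1267, 0.212, 0, 0], [0.088, -0.1267, 0.212, 0, 0], [0.088, -0.1267, 0.212, 0.0133, 0], [0.088, -0.1267, 0.212, 0.0267, 0], [0.088, -0.1267, 0.212, 0.0267, 0], [0.088, -0.1267, 0.212, 0.0267, 0], [0.088, -0.1267, 0.212, 0.0267, 0], [0.088, -0.1267, 0.212, 0.0267, 0], [0.088, -0.1267, 0.212, 0.0267, 0]]}

```text
time: 20.48
tool_pos: [0.5611, -0.1135, 0.1571]
orientation: [-0.002, -3.14, -0.0]
force: [1.2, -0.7, -0.5]
gripper_width: 0.0879
grip_force: 0.0
```

```bash
python3 go.py 0.564 -0.114 0.061 1.571
python3 - <<'E'
from h import *
snap('wrist','w9'); im=cv2.imread('pics/w9.png')
for a in np.arange(0,6.28,.4): 
    u,v=proj('w9',(.564+.028*np.cos(a),-.114+.028*np.sin(a),.07)); cv2.circle(im,(int(u),int(v)),1,(0,255,0),-1)
b=cv2.imread('pics/w8.png')
cv2.imwrite('pics/w9b.png',np.hstack([im[:,80:480],b[:,80:480]]))
E
```

```text
d [-0.003  -0.0005  0.0961] turn -0.001 q6 -1.98 phi 1.57 tilt [ 0.001  0.    -1.   ]
```

View pics/w9b.png

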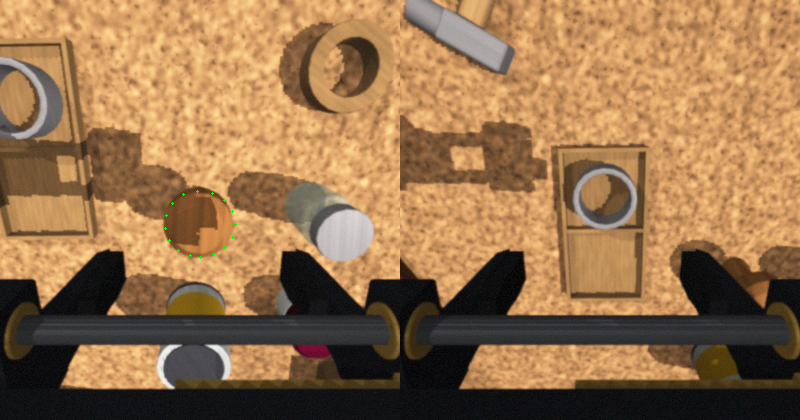

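The knob's outline agrees with prediction (centre (199,222)). The collar lies flat in the near cell, with its rim at (285,195) in the original w8. I'll locate the collar and the far cell, and grip the knob.

In the tool's units: 0.096 m is 0.128, 0.092 m is 0.1227.

```bash
python3 -c "
from h import *
print('collar',plane('w8',285,195,.034))
for q in [(235,148),(327,148),(322,297),(248,297)]: print(plane('w8',*q,.014))
print('div',plane('w8',285,229,.014))"
```

```text
collar [ 0.4637308  -0.26942348  0.034     ]
[ 0.42063847 -0.31943146  0.014     ]
[ 0.42061111 -0.22749114  0.014     ]
[ 0.59523524 -0.22490413  0.014     ]
[ 0.59544318 -0.31301506  0.014     ]
div [ 0.50796655 -0.26918795  0.014     ]
```

Request:
jog_arm:
  ticks: {"segments":[[0.088, -0.0027, 0, 0.0467, 0], [0.088, -0.0027, 0, 0.08, 0], [0.088, -0.0027, 0, 0.1067, 0], [0.088, -0.0027, 0, 0.1227, 0], [0.088, -0.0027, 0, 0.128, 0], [0.088, -0.0027, 0, 0.128, 0], [0.04, -0.0027, 0, 0.128, 0], [0.04, -0.0027, 0, 0.128, 0], [0.04, -0.0027, 0, 0.128, 0], [0.04, -0.0027, 0, 0.128, 0], [0.04, -0.0027, 0, 0.128, 0], [0.04, -0.0027, 0, 0.128, 0]]}
  grip_force: 20

```text
time: 21.53
tool_pos: [0.5644, -0.1126, 0.0626]
orientation: [-0.001, 3.14, -0.001]
force: [0.3, -0.3, 3.1]
gripper_width: 0.0551
grip_force: 19.8
```

Request:
jog_arm:
  ticks: {"segments":[[0.04, 0, 0, 0, 0], [0.04, 0, 0, -0.0133, 0], [0.04, 0, 0, -0.04, 0], [0.04, 0, 0, -0.08, 0], [0.04, 0, 0, -0.12, 0], [0.04, 0, 0, -0.1467, 0], [0.04, 0, 0, -0.16, 0], [0.04, 0, 0, -0.16, 0]]}

```text
time: 22.2
tool_pos: [0.5652, -0.1128, 0.1848]
orientation: [-0.001, 3.137, -0.003]
force: [0.7, -0.5, -0.7]
gripper_width: 0.0548
grip_force: 19.9
```

```bash
python3 go.py 0.468 -0.271 0.18 1.571
```

```text
d [ 0.0973 -0.1581  0.0047] turn 0.0 q6 -1.97 phi 1.571 tilt [-0.004 -0.002 -1.   ]
```

In the tool's units: -0.158 m is -0.2107, -0.157 m is -0.2093.

Request:
jog_arm:
  ticks: {"segments":[[0.04, 0.0133, -0.0213, 0, 0], [0.04, 0.032, -0.0507, 0, 0], [0.04, 0.0547, -0.088, 0, 0], [0.04, 0.076, -0.1227, 0, 0], [0.04, 0.096, -0.1547, 0, 0], [0.04, 0.1133, -0.1827, 0, 0], [0.04, 0.1253, -0.2, 0, 0], [0.04, 0.1307, -0.2093, 0, 0], [0.04, 0.1307, -0.2107, 0, 0], [0.04, 0.1307, -0.2107, 0, 0], [0.04, 0.1307, -0.2107, 0, 0]]}

```text
time: 23.12
tool_pos: [0.4662, -0.2695, 0.1813]
orientation: [0.001, -3.141, -0.002]
force: [-0.3, -0.7, -0.9]
gripper_width: 0.0546
grip_force: 19.9
```

```bash
python3 go.py 0.466 -0.271 0.09 1.571
python3 - <<'E'
from h import *
snap('wrist','w10'); im=cv2.imread('pics/w10.png')
cv2.imwrite('pics/w10b.png',cv2.resize(im[110:350,160:400],(600,600),interpolation=cv2.INTER_CUBIC))
E
```

```text
d [ 0.0001 -0.0016  0.0913] turn 0.001 q6 -2.32 phi 1.572 tilt [ 0.001  0.001 -1.   ]
```

View pics/w10b.png

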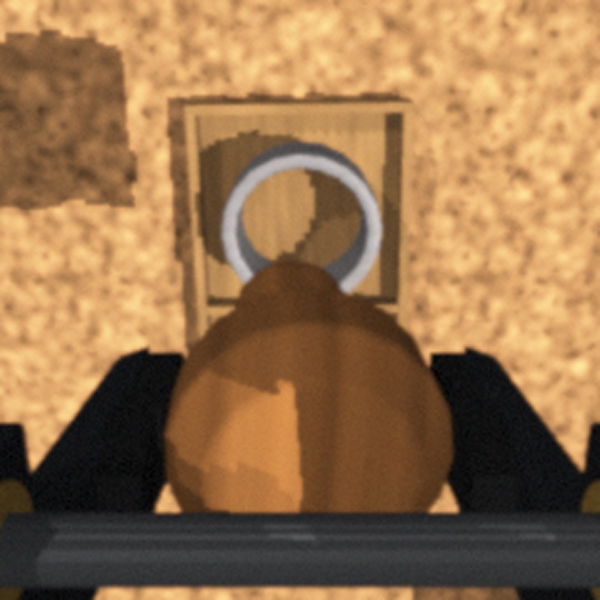

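The collar is at (302,222) with the knob held upright above it, laterally in line. I'll lower it into the ring.

In the tool's units: 0.112 m is 0.1493, -0.0015 m is -0.002.

Request:
jog_arm:
  ticks: {"segments":[[0.04, 0.0013, -0.002, 0.0267, 0], [0.04, 0.0013, -0.002, 0.06, 0], [0.04, 0.0013, -0.002, 0.0867, 0], [0.04, 0.0013, -0.002, 0.1067, 0], [0.04, 0.0013, -0.002, 0.1227, 0], [0.04, 0.0013, -0.002, 0.1333, 0], [0.04, 0.0013, -0.002, 0.1413, 0], [0.04, 0.0013, -0.002, 0.1467, 0], [0.04, 0.0013, -0.002, 0.1493, 0], [0.04, 0.0013, -0.002, 0.1493, 0]]}

```text
time: 24.0
tool_pos: [0.4652, -0.272, 0.0701]
orientation: [-0.001, 3.141, -0.0]
force: [0.3, 0.5, -0.6]
gripper_width: 0.055
grip_force: 19.9
```

In the tool's units: 0.002 m is 0.0027, 0.001 m is 0.0013.

Request:
jog_arm:
  ticks: {"segments":[[0.04, 0, 0, 0.0013, 0], [0.04, 0, 0, 0.0027, 0], [0.04, 0, 0, 0.0027, 0]]}

```text
time: 24.25
tool_pos: [0.4651, -0.2721, 0.0682]
orientation: [-0.0, 3.141, -0.001]
force: [0.6, 0.6, -1.3]
gripper_width: 0.0549
grip_force: 19.9
```

In the tool's units: 0.002 m is 0.0027, 0.001 m is 0.0013.

Request:
jog_arm:
  ticks: {"segments":[[0.04, 0, 0, 0.0013, 0], [0.04, 0, 0, 0.0027, 0], [0.04, 0, 0, 0.0027, 0]]}

```text
time: 24.5
tool_pos: [0.4654, -0.2722, 0.0666]
orientation: [-0.0, 3.141, -0.001]
force: [-1.5, 1.0, 2.9]
gripper_width: 0.0552
grip_force: 19.7
```

In the tool's units: -0.13 m is -0.1733, -0.12 m is -0.16.

Request:
jog_arm:
  ticks: {"segments":[[0.08, 0, 0, 0, 0], [0.085, 0, 0, 0, 0], [0.088, 0, 0, 0, 0], [0.088, 0, 0, 0, 0], [0.088, 0, 0, -0.0267, 0], [0.088, 0, 0, -0.08, 0], [0.088, 0, 0, -0.1333, 0], [0.088, 0, 0, -0.16, 0], [0.088, 0, 0, -0.1733, 0], [0.088, 0, 0, -0.1733, 0]]}

```text
time: 25.33
tool_pos: [0.466, -0.2729, 0.1983]
orientation: [-0.001, 3.138, -0.005]
force: [0.4, 0.2, -0.7]
gripper_width: 0.0881
grip_force: 0.0
```

```bash
python3 go.py 0.684 0.001 0.17 1.571
python3 - <<'E'
from h import *
snap('wrist','w11')
E
```

```text
d [-0.218   0.2739  0.0282] turn 0.0 q6 -2.32 phi 1.571 tilt [-0.003 -0.003 -1.   ]
```

In the tool's units: 0.274 m is 0.3653, -0.218 m is -0.2907.

Request:
jog_arm:
  ticks: {"segments":[[0.088, -0.2907, 0.3653, 0, 0], [0.088, -0.2907, 0.3653, 0, 0], [0.088, -0.2907, 0.3653, 0, 0], [0.088, -0.2907, 0.3653, 0, 0], [0.088, -0.2907, 0.3653, 0, 0], [0.088, -0.2907, 0.3653, 0, 0], [0.088, -0.2907, 0.3653, 0.0267, 0], [0.088, -0.2907, 0.3653, 0.0373, 0], [0.088, -0.2907, 0.3653, 0.0373, 0], [0.088, -0.2907, 0.3653, 0.0373, 0], [0.088, -0.2907, 0.3653, 0.0373, 0], [0.088, -0.2907, 0.3653, 0.0373, 0]]}

```text
time: 26.38
tool_pos: [0.6816, 0.0017, 0.1657]
orientation: [0.0, -3.138, -0.0]
force: [0.3, -0.1, -0.3]
gripper_width: 0.0883
grip_force: 0.0
```

```bash
python3 go.py 0.684 0.001 0.052 1.571
python3 - <<'E'
from h import *
snap('wrist','w12'); im=cv2.imread('pics/w12.png')
for a in np.arange(0,6.28,.4): 
    u,v=proj('w12',(.684+.027*np.cos(a),.001+.027*np.sin(a),.062)); cv2.circle(im,(int(u),int(v)),1,(0,255,0),-1)
b=cv2.imread('pics/w11.png')
cv2.imwrite('pics/w12b.png',np.hstack([im[:,80:480],b[:,80:480]]))
E
```

```text
d [-0.0028 -0.0007  0.1137] turn -0.0 q6 -1.74 phi 1.571 tilt [ 0.004  0.    -1.   ]
```

View pics/w12b.png

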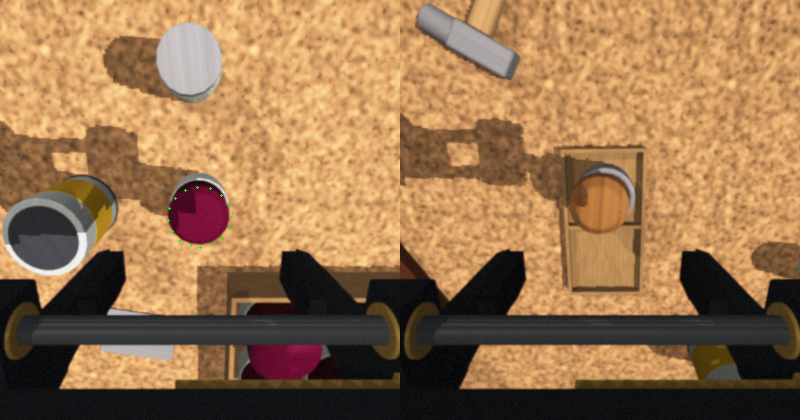

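The round head top is at (198,213) against a prediction of (200,216), so I aim at x≈0.682. The knob sits upright within the collar. I'll grip the round head by the bristles, keeping the gripper body above the tin.

In the tool's units: 0.1125 m is 0.15, 0.112 m is 0.1493.

Request:
jog_arm:
  ticks: {"segments":[[0.088, 0, -0.0013, 0.0467, 0], [0.088, 0, -0.0013, 0.0933, 0], [0.088, 0, -0.0013, 0.1267, 0], [0.088, 0, -0.0013, 0.144, 0], [0.088, 0, -0.0013, 0.1493, 0], [0.088, 0, -0.0013, 0.15, 0], [0.04, 0, -0.0013, 0.15, 0], [0.04, 0, -0.0013, 0.15, 0], [0.04, 0, -0.0013, 0.15, 0], [0.04, 0, -0.0013, 0.15, 0], [0.04, 0, -0.0013, 0.15, 0], [0.04, 0, -0.0013, 0.15, 0]]}
  grip_force: 25

```text
time: 27.43
tool_pos: [0.6834, 0.001, 0.0563]
orientation: [-0.001, 3.14, -0.001]
force: [-1.7, -1.0, 4.0]
gripper_width: 0.0527
grip_force: 24.8
```

Request:
jog_arm:
  ticks: {"segments":[[0.04, 0, 0, 0, 0], [0.04, 0, 0, -0.0133, 0], [0.04, 0, 0, -0.04, 0], [0.04, 0, 0, -0.08, 0], [0.04, 0, 0, -0.1333, 0], [0.04, 0, 0, -0.1733, 0], [0.04, 0, 0, -0.2, 0], [0.04, 0, 0, -0.2, 0]]}

```text
time: 28.1
tool_pos: [0.6856, 0.0009, 0.2121]
orientation: [-0.001, 3.132, -0.002]
force: [0.7, 0.2, -1.0]
gripper_width: 0.052
grip_force: 24.9
```

```bash
python3 go.py 0.552 -0.27 0.2 1.571
```

```text
d [ 0.1339 -0.2708  0.0112] turn 0.0 q6 -1.74 phi 1.571 tilt [-0.01  -0.001 -1.   ]
```

In the tool's units: -0.271 m is -0.3613, -0.262 m is -0.3493.

Request:
jog_arm:
  ticks: {"segments":[[0.04, 0.0107, -0.0213, 0, 0], [0.04, 0.0267, -0.0533, 0, 0], [0.04, 0.0467, -0.0933, 0, 0], [0.04, 0.0667, -0.1333, 0, 0], [0.04, 0.088, -0.176, 0, 0], [0.04, 0.1093, -0.2187, 0, 0], [0.04, 0.1307, -0.2613, 0, 0], [0.04, 0.148, -0.296, 0, 0], [0.04, 0.1627, -0.3267, 0, 0], [0.04, 0.1733, -0.3493, 0, 0], [0.04, 0.1787, -0.3613, 0, 0], [0.04, 0.1787, -0.3613, 0, 0]]}

```text
time: 29.1
tool_pos: [0.5475, -0.2712, 0.2039]
orientation: [-0.004, -3.14, -0.002]
force: [-0.1, -0.6, -1.4]
gripper_width: 0.0523
grip_force: 24.9
```

Request:
jog_arm:
  ticks: {"segments":[[0.04, 0, 0, 0.0133, 0], [0.04, 0, 0, 0.04, 0], [0.04, 0, 0, 0.0733, 0], [0.04, 0, 0, 0.0933, 0], [0.04, 0, 0, 0.1067, 0], [0.04, 0, 0, 0.1133, 0], [0.04, 0, 0, 0.1133, 0]]}

```text
time: 29.68
tool_pos: [0.5487, -0.2685, 0.1188]
orientation: [0.002, -3.14, -0.003]
force: [-0.7, -0.6, -1.2]
gripper_width: 0.0522
grip_force: 24.9
```

```bash
python3 go.py 0.552 -0.27 0.062 1.571
python3 - <<'E'
from h import *
snap('wrist','w13'); im=cv2.imread('pics/w13.png')
cv2.imwrite('pics/w13b.png',cv2.resize(im[80:340,150:410],(600,600),interpolation=cv2.INTER_CUBIC))
E
```

```text
d [-0.0034 -0.0016  0.0568] turn 0.001 q6 -2.22 phi 1.572 tilt [ 0.002  0.002 -1.   ]
```

View pics/w13b.png

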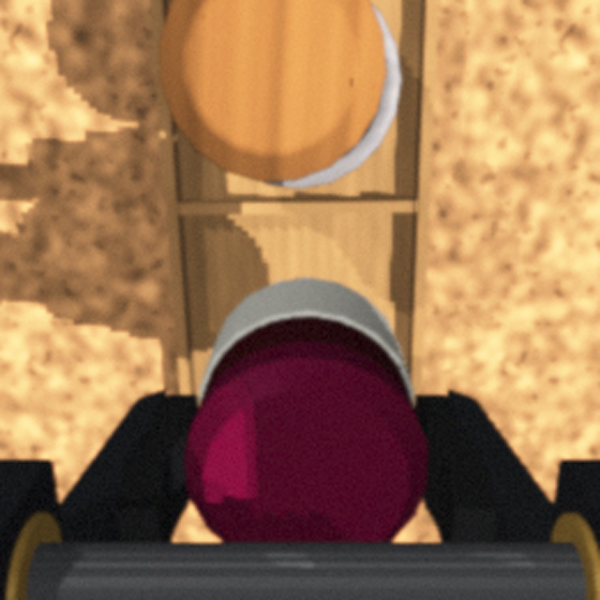

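The head hangs upright over the far cell, centre column about 308 between walls at 185 and 412, with the divider at row 207 and the knob inside the collar. Lowering, with a 2 mm shift in -y.

In the tool's units: 0.057 m is 0.076, 0.054 m is 0.072.

```bash
python3 -c "
from h import *
print(plane('w13',150+305/2.308,80+207/2.308,.014))"
```

```text
[ 0.51026328 -0.2671244   0.014     ]
```

Request:
jog_arm:
  ticks: {"segments":[[0.04, -0.004, -0.0027, 0.02, 0], [0.04, -0.004, -0.0027, 0.04, 0], [0.04, -0.004, -0.0027, 0.056, 0], [0.04, -0.004, -0.0027, 0.0667, 0], [0.04, -0.004, -0.0027, 0.072, 0], [0.04, -0.004, -0.0027, 0.0747, 0], [0.04, -0.004, -0.0027, 0.076, 0], [0.04, -0.004, -0.0027, 0.076, 0]]}

```text
time: 30.4
tool_pos: [0.5522, -0.2721, 0.0639]
orientation: [-0.0, 3.141, -0.001]
force: [0.5, -0.4, 0.2]
gripper_width: 0.0525
grip_force: 24.9
```

In the tool's units: 0.002 m is 0.0027, 0.001 m is 0.0013.

Request:
jog_arm:
  ticks: {"segments":[[0.04, 0, 0, 0.0013, 0], [0.04, 0, 0, 0.0027, 0], [0.04, 0, 0, 0.0027, 0]]}

```text
time: 30.65
tool_pos: [0.552, -0.272, 0.0617]
orientation: [-0.0, 3.141, -0.0]
force: [-0.2, 1.1, -1.5]
gripper_width: 0.0525
grip_force: 24.9
```

In the tool's units: 0.002 m is 0.0027, 0.001 m is 0.0013.

Request:
jog_arm:
  ticks: {"segments":[[0.04, 0, 0, 0.0013, 0], [0.04, 0, 0, 0.0027, 0], [0.04, 0, 0, 0.0027, 0]]}

```text
time: 30.9
tool_pos: [0.5521, -0.2721, 0.0603]
orientation: [-0.0, 3.141, -0.0]
force: [-2.0, 1.1, 4.5]
gripper_width: 0.0526
grip_force: 24.8
```

In the tool's units: -0.2 m is -0.2667, -0.17 m is -0.2267.

Request:
jog_arm:
  ticks: {"segments":[[0.07, 0, 0, 0, 0], [0.08, 0, 0, 0, 0], [0.088, 0, 0, 0, 0], [0.088, 0, 0, 0, 0], [0.088, 0, 0, -0.0267, 0], [0.088, 0, 0, -0.08, 0], [0.088, 0, 0, -0.1333, 0], [0.088, 0, 0, -0.1867, 0], [0.088, 0, 0, -0.2267, 0], [0.088, 0, 0, -0.2667, 0], [0.088, 0.04, 0.04, -0.2667, 0], [0.088, 0.08, 0.08, -0.2667, 0]]}

```text
time: 31.9
tool_pos: [0.4941, -0.2144, 0.262]
orientation: [0.002, 3.137, -0.005]
force: [-0.3, 1.4, -0.1]
gripper_width: 0.0879
grip_force: 0.0
```

Request:
jog_arm:
  ticks: {"segments":[[0.088, 0.2, 0.3333, 0, 0], [0.088, 0.2, 0.3333, 0, 0], [0.088, 0.2, 0.3333, 0, 0], [0.088, 0.2, 0.3333, 0, 0], [0.088, 0.2, 0.3333, 0, 0], [0.088, 0.2, 0.3333, 0, 0], [0.088, 0.2, 0.3333, 0, 0], [0.088, 0.2, 0.3333, 0, 0], [0.088, 0.2, 0.3333, 0, 0], [0.088, 0.2, 0.3333, 0, 0]]}

```text
time: 32.73
tool_pos: [0.3434, 0.0369, 0.2598]
orientation: [-0.002, 3.14, -0.001]
force: [0.5, -0.1, 0.2]
gripper_width: 0.0882
grip_force: 0.0
```

```bash
python3 - <<'E'
from h import *
snap('top','t14');snap('scene','s14')
a=cv2.imread('pics/t14.png')[125:275,130:420]; b=cv2.imread('pics/s14.png')[135:290,140:420]
cv2.imwrite('pics/f.png',np.vstack([cv2.resize(a,(580,300),interpolation=cv2.INTER_CUBIC),cv2.resize(b,(580,300),interpolation=cv2.INTER_CUBIC)]))
E
```

```text
(no output)
```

View pics/f.png

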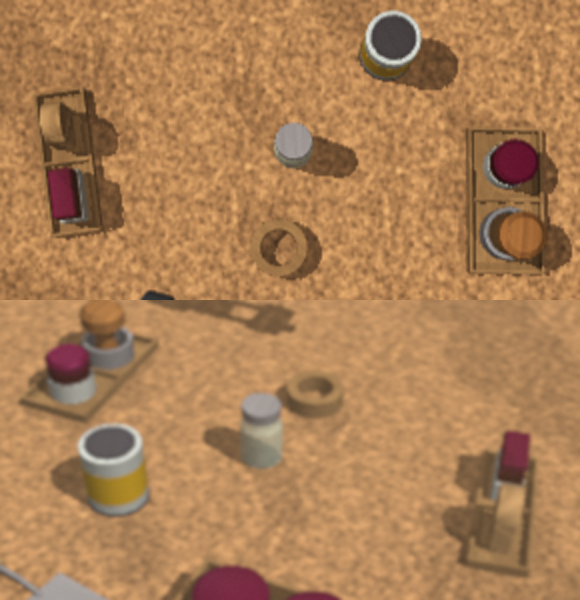

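The final top and scene views show both flat parts upright in the narrow tray at (65,195) and (55,120). The round head is at (513,162) and the knob in the collar at (515,235) in the broad tray. The tin, jar and tape haven't moved. Handing in.

```bash
python3 -c "
from cell import arm
print(arm.finish_job())"
```

```text
the job is handed in; nothing more can be done
None
```

Both brush kits are made up and handed in at about 33 s of the 141 s allowed. In the last pictures all five parts stood upright in their cells with the tin, jar and tape where they started; the hand-in returned no verdict.

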